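# Wedge the sagging kettlebell shelf level

### The job

The oak display shelf with the kettlebell sags at its front edge. Take the tapered oak wedge (not the flat spacer), set its thin end under the middle of the front edge and push it straight in, flat on the table, until the shelf has come up level and is pinched snugly against its stop: feel for the push to stiffen clearly, then stop and let go without forcing it. Lift the shelf with the wedge only, never with the hand or arm, and leave the other gear where it is.

Things in the scene. Friction and masses are not known exactly. Their poses are not given: they have to be found in the camera images.
- wedge: Dark oak wedge, 140 mm long, 40 mm wide, 75 g, lying flat on the table. Its top slopes from 32 mm high at the thick end (-x) to 4 mm at the thin end (+x): 1 mm rise per 5 mm. Origin: centre of its underside; x along its length to the thin end, z up. At the start x points within 1.2 rad of world +x. Friction on wood and table 0.6 give or take a fifth: it stays put under load.
- wedge_tip (a point): Point on the wedge: middle of the lower edge of its thin end, 70 mm along x from the wedge's origin.
- shelf: Oak board, black rubber edging, 230 mm deep, 300 wide, 20 thick, hinged on a fixed frame; a cast iron kettlebell (88 mm across, top 143 mm above the board's underside) is fixed on it over the hinge. Origin: hinge axis, board's underside, mid-width. x from the front edge (x = -170 mm, towards the robot) to the rear (+60 mm), y along the hinge, z up. Sags 0.065 rad at first; level = z vertical.
- shelf_edge (a point): Middle of the board's lower front edge, where the wedge goes in; x = -170, y = 0, z = 0 mm in the shelf's frame. 11 mm lower than level at first: 6 to 10 mm above the table sagged, 17 to 21 mm level (the frame's height differs each time), so the wedge must go 65 to 85 mm under it. Under the board it is clear 120 mm either side of the middle, 150 mm in; frame rails run along both sides.
- wedge_heel (a point): Point on the wedge: middle of the lower edge of its thick end. Pushed level (no leaning on it) under the sagging shelf, the wedge carries 3 to 6 N and slides at a steady 3 to 10 N; when the shelf's tail meets its firm rubber stop (shelf level) the push climbs 2 to 7 N per mm. Snug: wedge and shelf press together with 8 N or more; over 25 N is forcing. Stop 10 to 16 N above the steady push.
- spacer: Bystander: flat dark oak spacer block of even thickness, 140 x 40 x 18 mm, on the table. Origin at the centre of its underside.
- coaster: Bystander: round white ceramic coaster, 96 mm across, 8 mm thick. Origin at the centre of its underside.
- chalk_tin: Bystander: round tin, 72 mm across, 70 mm high, right of the shelf. Origin at the centre of its underside.
- collar: Bystander: steel bar collar, 68 mm across, 22 mm high, left of the shelf. Origin at the centre of its underside.

How it is judged:
By the outcome, as a careful person would: the job done as asked, in the order asked, and still so for the second after the job is handed in, with the robot touching nothing.
It also fails if it takes over 70 s, if anything falls off the work surface, if the arm or the gripper's body presses on something with over 40 N, if the wrist force passes 120 N, or if a joint passes its speed limit or range.

### The arm

A 6-joint arm with a two-finger parallel gripper is mounted at the origin on the work surface. World frame = base frame: x ahead of the robot, y to its left, z up, the work surface at z = 0. Lengths are in m, angles in degrees, forces in N, time in s.
With the tool pointing down it reaches from about 0.25 to 0.725 m from the base axis. Payload 9.7 kg.
Tool frame: the origin (TCP) lies at the very end of the fingers, on their centre line; the grasp point (between the pads) lies grasp_offset behind it (grasp_offset is the distance from the TCP to the grasp point, in m); z points along the fingers, y is the line along which they close (so a half turn about z gives the same grasp; the last joint's range is limited). The gripper opens to 85 mm and grips with 20 to 120 N. Pads are 22 mm wide; open, the fingers measure 114 mm over their backs; the gripper's body (76 mm by 85 mm) begins 54 mm behind the grasp point. The pads swing forward as they close: fully open they stand 13 mm farther back than shut.
Start: joints at [-75, 4.979, 10.078, 95.1, 0, 90], TCP at [0.142, -0.531, 0.208] pointing down, gripper open.
Joint ranges: [-179.16, 179.16], [-48.56, 103.87], [-65.8, 70.77], [-126.05, 130.52], [-82.76, 87.17], [-180, 180]. Speed limits (degrees/s): [127.2, 127.2, 147.25, 180, 180, 180].

### API

Orientations are given as [roll, pitch, yaw] about the fixed x, y, z axes, in that order (R = Rz(yaw) Ry(pitch) Rx(roll)).
In Python, from workcell import get_obs, camera, calibration, job_done, recognise, cut_out, mark_of, grasp_offset gives the robot as it stands.
- The arm moves only by the tool servo_tool, never from a script. Its argument "moves" is a list of rows, each a list of 3 entries, a list of its own where there are three numbers: the turn, a rotation vector about the tool's x, y, z in degrees, then the shift along the tool's x, y, z in m, then the opening in per cent of the stroke, from 0 (shut) to 100 (fully open). In form: [[[ax, ay, az], [x, y, z], claw], ...]. A call has 1 to 12 rows; each row shifts and turns the commanded pose from where the row before left it, along the tool's axes as they then stand; what a row does not reach is not made up. A row lasts 1/10 s, in which the tool goes at most 50 mm and 8.59 degrees, less where a joint would pass 70% of its speed; a pose out of reach is approached as far as the arm can. A call is refused whole if a number of a shift passes 0.05 or a number of a turn 8.59, either way. A call with a gripper value outside its range is refused whole. The fingers move at their own pace and stop on an object; "force" is the grip in N (left out, the last holds). Time passes only in rows, so rows that do not move let the fingers close. It gives the time, the measured TCP pose, the force, the opening and the grip force at its end, in the units of the state.
- get_obs(): the state, without advancing time (a new reading comes with each control period).
- camera(name): name is "side" or "top"; returns (picture, depth): 400x640x3 uint8, red, green, blue; 400x640 float32, m along the optical axis (not along the pixel's ray), 0 where there is no reading.
- calibration(name): a dict with "camera_matrix" (3x3 intrinsics, pixels), "dist" ([k1, k2, p1, p2, k3] as OpenCV has them; the pictures are not rectified), "R" (3x3) and "t" (3): a world point X has camera coordinates R X + t. Camera axes: x right, y down, z forward; pixel columns grow to the right and rows downward; lengths in m; the calibration is good to about 2 mm. A picture is of the moment at which its call begins. calibration takes no time and is no camera call.
- job_done(): hands the job in; it is judged then, once.
Trained networks look in the newest picture that a camera, given by its name, has taken for a name from the list of things; names that differ only in an ending like _2 or _b are one class to them, and where a whole thing is asked for, a point or a joint stands for the part that bears it (a point fixed in the world has none). Each returns a list of dicts, best first, with "score" (0 to 1); they miss things now and then, are a little off and sometimes report something else, mostly with a low value. They report only what shows in the picture. A call takes as long as a camera call.
- recognise(name, camera): "xyz" ([x, y, z] in m, in the coordinates of the camera as it stood for that picture, good to about 4 mm: the middle of the surface that is visible of it).
- cut_out(name, camera): "mask" (400x640 bool, what is visible of it).
- mark_of(name, camera): "xyz" ([x, y, z] in m, in the coordinates of the camera as it stood for that picture, good to about 4 mm: a listed point, or the origin of a listed thing).
The state is a dict: "time": time; "q": joint angles; "qd": joint speeds; "joint_efforts": joint torques, N m; "ee_pos": TCP position; "tcp_rot": TCP orientation; "wrist_force": force on the tool from outside, world axes, zero at the start; "torque": the same for the moment, N m; "opening": finger opening in m; "grasp_force": force on a finger pad.
Only numpy, scipy, OpenCV 4.12 (cv2) and the standard library are available. Lean on these libraries where they do the work, as an engineer would, in place of code of your own. Each camera call takes 0.05 s, during which the arm holds its last target. There are 200 camera calls.

## Working session

There is one attempt and no reset: what is moved stays moved. The work goes in short steps, Python scripts to look and compute and a tool call to move; the robot and the scene stay as the last step left them, time stands still between calls to the robot, and variables do not carry over. Pictures are saved under pics/ and viewed, at most 10 in all, crops included, and the job is handed in when it is done.

Besides the shell and the picture viewer there is one more tool, called after ">>>" by a JSON object that holds its "api" and its "payload", one argument or row to a line. servo_tool: Moves the arm, as the interface text tells. Its arguments: {"type":"object","properties":{"moves":{"type":"array"},"force":{"type":"number"}},"required":["moves"]}

```bash
mkdir -p pics
cat > h.py <<'E'
import numpy as np, cv2
from workcell import *
def w(cam,p):
    c=calibration(cam); return np.array(c["R"]).T@(np.array(p)-np.array(c["t"]))
def cloud(cam,depth,mask):
    c=calibration(cam); v,u=np.nonzero(mask&(depth>0)); z=depth[v,u]
    n=cv2.undistortPoints(np.c_[u,v].astype(np.float32)[:,None],np.array(c["camera_matrix"]),np.array(c["dist"]))[:,0]
    return (np.c_[n*z[:,None],z]-np.array(c["t"]))@np.array(c["R"])
E
python3 - <<'E'
from h import *
np.set_printoptions(precision=4,suppress=True)
o=get_obs(); print(o, grasp_offset)
ims=[]
for c in ["top","side"]:
    im,d=camera(c); cv2.imwrite(f"pics/{c}0.png",im[:,:,::-1]); 
    k=calibration(c); print(c,"campos",-np.array(k["R"]).T@np.array(k["t"]))
    for n in ["wedge","wedge_tip","wedge_heel","shelf","shelf_edge","spacer"]:
        for r in mark_of(n,c)[:2]: print("mark",n,round(r["score"],2),w(c,r["xyz"]))
    for n in ["wedge","spacer","shelf"]:
        for r in cut_out(n,c)[:2]:
            P=cloud(c,d,r["mask"]); 
            if len(P)<20: continue
            rect=cv2.minAreaRect((P[:,:2]*1000).astype(np.float32))
            print("cut",n,round(r["score"],2),len(P),P.mean(0),rect,np.percentile(P[:,2],[2,50,98]))
            if n in("wedge","spacer") :
                A=np.c_[P[:,:2]-P[:,:2].mean(0),np.ones(len(P))]; print("  plane",np.linalg.lstsq(A,P[:,2],rcond=None)[0])
E
```

```text
{'time': 0.0, 'q': array([-75.001 ,   5.01  ,  10.0332,  95.0994,  -0.0015,  89.9998]), 'qd': array([-0.104 ,  0.0253,  0.0321,  0.0284, -0.065 , -0.0273]), 'joint_efforts': array([  0.0018, -52.0398,  46.4796,   0.0167,   0.0002,  -0.    ]), 'ee_pos': array([ 0.1423, -0.531 ,  0.2077]), 'tcp_rot': array([-179.9237,    0.0015,   14.9992]), 'wrist_force': array([ 0.7241, -1.1387,  0.2396]), 'torque': array([-0.0299,  0.0228,  0.0087]), 'grasp_force': 0.0, 'opening': 0.08527438216323953} 0.0187
top campos [0.3969 0.0218 1.2006]
mark wedge 0.6 [0.5535 0.3848 0.0017]
mark wedge_tip 0.81 [ 0.6177  0.3987 -0.0028]
mark wedge_heel 0.55 [ 0.4869  0.3658 -0.0021]
mark shelf 0.79 [0.8029 0.0473 0.0175]
mark shelf_edge 0.86 [0.6397 0.0878 0.0044]
mark shelf_edge 0.47 [0.5532 0.383  0.0019]
cut wedge 0.84 616 [0.5485 0.3796 0.0165] ((553.4418334960938, 383.58160400390625), (141.08070373535156, 39.52793884277344), 16.7618408203125) [0.0005 0.017  0.0315]
  plane [-0.2015  0.0729  0.0165]
cut spacer 0.81 671 [ 0.4336 -0.338   0.017 ] ((433.16644287109375, -340.21917724609375), (141.7472686767578, 
[... 644 characters left out ...]
lf_edge 0.61 [0.6391 0.0943 0.0053]
mark shelf_edge 0.52 [ 0.427   0.3064 -0.0009]
mark spacer 0.77 [ 0.4317 -0.3376 -0.0019]
cut spacer 0.75 436 [ 0.4309 -0.3332  0.0147] ((434.506103515625, -345.4239501953125), (139.50991821289062, 64.73452758789062), 17.331907272338867) [0.0005 0.0163 0.0215]
  plane [ 0.0306 -0.1193  0.0147]
cut spacer 0.58 5827 [0.7411 0.0828 0.0401] ((763.9842529296875, 61.16895294189453), (304.62384033203125, 267.85467529296875), 75.26158142089844) [0.0152 0.0318 0.1468]
  plane [ 0.1453 -0.0599  0.0401]
cut shelf 0.96 5936 [0.7407 0.0821 0.0394] ((767.9714965820312, 46.20509338378906), (332.51593017578125, 281.38824462890625), 74.3650131225586) [0.0082 0.0317 0.1465]
```

View pics/top0.png

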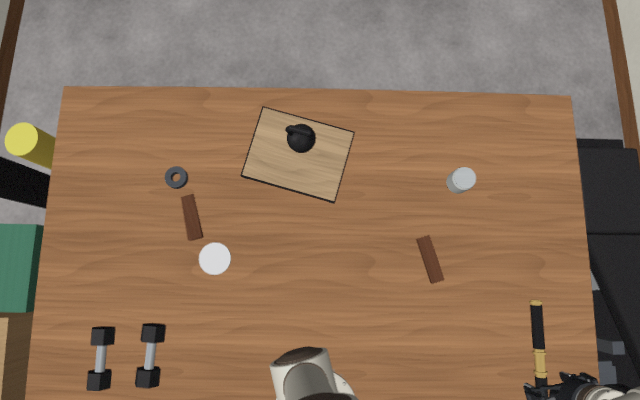

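View pics/side0.png

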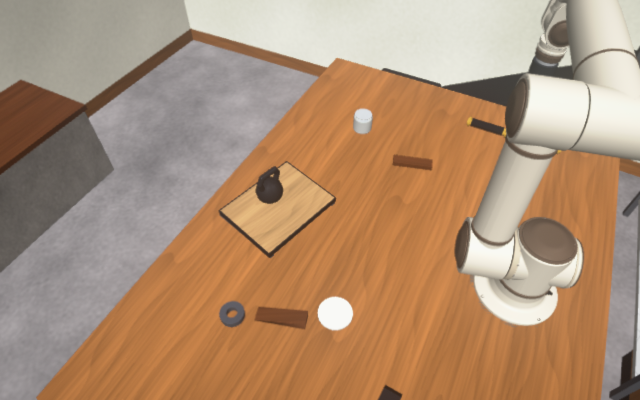

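The pictures show the wedge at the left in top view around (191,218), thin end up-left, and the spacer at (430,259). The shelf is at (298,155), its front edge toward the robot, and its yaw is about -15.3°. Wedge centre is about (0.553, 0.384) with yaw about 16.5°, and the shelf edge middle is about (0.639, 0.091).

>>> {"api": "servo_tool", "payload": {
  "moves": [
    [[0, 0, 0], [0.0247, -0.0323, 0], 100],
    [[0, 0, 0], [0.0247, -0.0323, 0], 100],
    [[0, 0, 0], [0.0247, -0.0323, 0], 100],
    [[0, 0, 0], [0.0247, -0.0323, 0], 100],
    [[0, 0, 0], [0.0247, -0.0323, 0], 100],
    [[0, 0, 0], [0.0247, -0.0323, 0], 100],
    [[0, 0, 0], [0.0247, -0.0323, 0], 100],
    [[0, 0, 0], [0.0247, -0.0323, 0], 100],
    [[0, 0, 0], [0.0247, -0.0323, 0], 100],
    [[0, 0, 0], [0.0247, -0.0323, 0], 100],
    [[0, 0, 0], [0.0247, -0.0323, 0], 100],
    [[0, 0, 0], [0.0247, -0.0323, 0], 100]
  ]
}}

```text
time: 2.2
ee_pos: [0.3286, -0.0786, 0.2087]
tcp_rot: [180.0, -0.1, 15.0]
wrist_force: [0.8, -1.2, -0.1]
opening: 0.0851
grasp_force: 0.0
```

>>> {"api": "servo_tool", "payload": {
  "moves": [
    [[0, 0, 0], [0.0247, -0.0323, 0], 100],
    [[0, 0, 0], [0.0247, -0.0323, 0], 100],
    [[0, 0, 0], [0.0247, -0.0323, 0], 100],
    [[0, 0, 0], [0.0247, -0.0323, 0], 100],
    [[0, 0, 0], [0.0247, -0.0323, 0], 100],
    [[0, 0, 0], [0.0247, -0.0323, 0], 100],
    [[0, 0, 0], [0.0247, -0.0323, 0], 100],
    [[0, 0, 0], [0.0247, -0.0323, 0], 100],
    [[0, 0, 0], [0.0247, -0.0323, 0], 100],
    [[0, 0, 0], [0.0247, -0.0323, 0], 100],
    [[0, 0, 0], [0.0247, -0.0323, 0], 100],
    [[0, 0, 0], [0, 0, 0], 100]
  ]
}}

```text
time: 3.4
ee_pos: [0.5192, 0.2479, 0.2134]
tcp_rot: [-175.7, 0.1, 23.3]
wrist_force: [-0.8, -0.6, -0.1]
opening: 0.0856
grasp_force: 0.0
```

>>> {"api": "servo_tool", "payload": {
  "moves": [
    [[0, 0, 0], [0, 0, 0], 100],
    [[0, 0, 0], [0, 0, 0], 100]
  ]
}}

```text
time: 3.6
ee_pos: [0.5176, 0.2453, 0.2148]
tcp_rot: [-175.7, 0.1, 23.1]
wrist_force: [0.1, -0.3, -0.3]
opening: 0.0855
grasp_force: 0.0
```

```bash
python3 -c "
from workcell import *
o=get_obs();print(o['q'],o['qd'],o['ee_pos'],o['tcp_rot'])"
```

```text
[ 23.06101552   8.30999408  14.35023392  96.10109085   4.26881506
 179.94212221] [-0.30926571 -0.87922069 -0.14759974 -0.05069987 -0.02304931  0.0104512 ] [0.51764253 0.24528647 0.21483493] [-1.75731126e+02  5.65427969e-02  2.31187328e+01]
```

>>> {"api": "servo_tool", "payload": {
  "moves": [
    [[0, 0, -8.5], [0, 0, 0], 100],
    [[0, 0, -8.5], [0, 0, 0], 100],
    [[0, 0, -8.5], [0, 0, 0], 100],
    [[0, 0, -8.5], [0, 0, 0], 100],
    [[0, 0, -8.5], [0, 0, 0], 100],
    [[0, 0, -8.5], [0, 0, 0], 100],
    [[0, 0, -8.5], [0, 0, 0], 100],
    [[0, 0, -8.5], [0, 0, 0], 100],
    [[0, 0, -8.5], [0, 0, 0], 100],
    [[0, 0, -8.5], [0, 0, 0], 100]
  ]
}}

```text
time: 4.6
ee_pos: [0.5176, 0.2449, 0.2154]
tcp_rot: [-179.7, -4.3, 108.4]
wrist_force: [-0.4, -0.1, 0.7]
opening: 0.0854
grasp_force: 0.0
```

>>> {"api": "servo_tool", "payload": {
  "moves": [
    [[0, 0, -8.5], [0, 0, 0], 100],
    [[0, 0, -8.5], [0, 0, 0], 100],
    [[0, 0, -8.5], [0, 0, 0], 100],
    [[0, 0, -8.5], [0, 0, 0], 100],
    [[0, 0, -8.5], [0, 0, 0], 100],
    [[0, 0, -8.5], [0, 0, 0], 100],
    [[0, 0, -8.5], [0, 0, 0], 100],
    [[0, 0, -8.5], [0, 0, 0], 100],
    [[0, 0, -8.5], [0, 0, 0], 100],
    [[0, 0, -8.5], [0, 0, 0], 100],
    [[0, 0, 0], [0, 0, 0], 100]
  ]
}}

```text
time: 5.7
ee_pos: [0.5176, 0.2451, 0.2154]
tcp_rot: [175.8, -0.7, -166.7]
wrist_force: [-0.6, -0.2, 0.2]
opening: 0.0856
grasp_force: 0.0
```

```bash
cat >> h.py <<'E'
from scipy.spatial.transform import Rotation as Ro
def go(p,yaw):
    "body-frame turn to tool-down yaw, then shift in the new tool axes"
    o=get_obs(); R=Ro.from_euler('xyz',o['tcp_rot'],degrees=True); G=Ro.from_euler('xyz',[180,0,yaw],degrees=True)
    print('q',o['q'].round(1),'pos',o['ee_pos'].round(4),'rot',o['tcp_rot'].round(2),'F',o['wrist_force'].round(2))
    print('turn',(R.inv()*G).as_rotvec(degrees=True).round(2),'shift',G.inv().apply(np.array(p)-o['ee_pos']).round(4))
E
python3 -c "
from h import *
go([.515,.3722,.1],196.5)"
```

```text
q [23.   8.2 14.3 96.1  4.3  9.8] pos [0.5176 0.2451 0.2154] rot [ 175.79   -0.73 -166.75] F [-0.55 -0.21  0.23]
turn [ 4.23 -0.61 -3.28] shift [-0.0336  0.1226  0.1154]
```

>>> {"api": "servo_tool", "payload": {
  "moves": [
    [[4.23, -0.61, -3.28], [0, 0, 0], 100],
    [[0, 0, 0], [-0.0084, 0.0306, 0.0288], 100],
    [[0, 0, 0], [-0.0084, 0.0306, 0.0288], 100],
    [[0, 0, 0], [-0.0084, 0.0306, 0.0288], 100],
    [[0, 0, 0], [-0.0084, 0.0306, 0.0288], 100],
    [[0, 0, 0], [0, 0, 0], 100],
    [[0, 0, 0], [0, 0, 0], 100]
  ]
}}

```text
time: 6.4
ee_pos: [0.5148, 0.3724, 0.099]
tcp_rot: [-180.0, -0.1, -163.7]
wrist_force: [0.3, 0.8, -0.0]
opening: 0.0853
grasp_force: 0.0
```

```bash
python3 -c "
from h import *
go([.515,.3722,.004],196.5)
im,d=camera('side'); cv2.imwrite('pics/s1.png',cv2.resize(im[200:400,180:420,::-1],None,fx=3,fy=3))"
```

```text
q [35.9 16.1 10.8 84.8  0.  19.6] pos [0.5148 0.3724 0.099 ] rot [-1.7996e+02 -1.4000e-01 -1.6373e+02] F [ 0.27  0.84 -0.03]
turn [-0.04 -0.14 -0.23] shift [-0.0001 -0.0002  0.095 ]
```

View pics/s1.png

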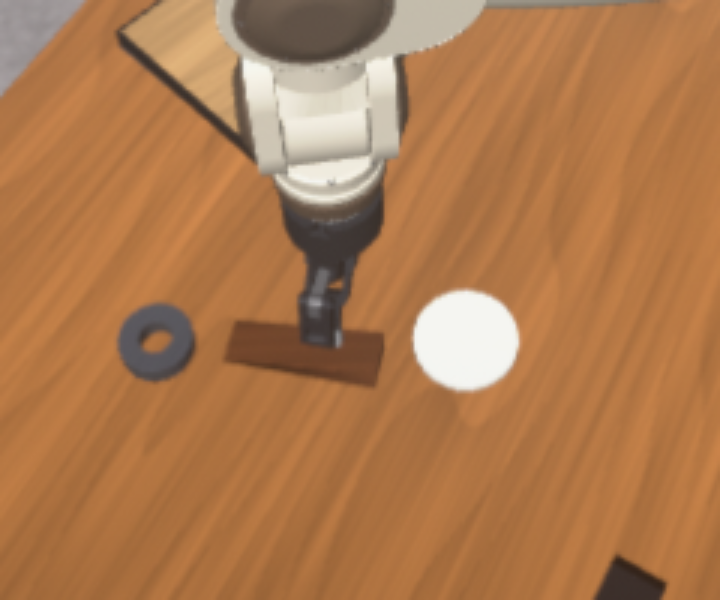

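The gripper stands above the wedge, on the heel side (about (320,320) in the crop), clear of the coaster and collar. I'll go down and grip.

>>> {"api": "servo_tool", "payload": {
  "moves": [
    [[0, 0, -0.2], [0, 0, 0.03], 100],
    [[0, 0, 0], [0, 0, 0.03], 100],
    [[0, 0, 0], [0, 0, 0.025], 100],
    [[0, 0, 0], [0, 0, 0.01], 100],
    [[0, 0, 0], [0, 0, 0], 100],
    [[0, 0, 0], [0, 0, 0], 0],
    [[0, 0, 0], [0, 0, 0], 0],
    [[0, 0, 0], [0, 0, 0], 0],
    [[0, 0, 0], [0, 0, 0], 0],
    [[0, 0, 0], [0, 0, 0], 0],
    [[0, 0, 0], [0, 0, 0], 0],
    [[0, 0, 0], [0, 0, 0], 0]
  ],
  "force": 35
}}

```text
time: 7.65
ee_pos: [0.5156, 0.3728, 0.0048]
tcp_rot: [180.0, -0.0, -163.4]
wrist_force: [-0.2, 0.9, 1.2]
opening: -0.0002
grasp_force: 1.2
```

Run:
```python
from h import *
np.set_printoptions(precision=4,suppress=True)
im,d=camera('side'); cv2.imwrite('pics/s2.png',cv2.resize(im[200:400,180:420,::-1],None,fx=3,fy=3))
print(get_obs()['opening'],get_obs()['grasp_force'])
for n in ["wedge","wedge_tip","wedge_heel"]:
    for r in mark_of(n,'side')[:2]: print(n,r["score"],w('side',r["xyz"]))
```

```text
-0.00010129661931030278 1.276309099048376
wedge 0.81 [0.5493 0.3879 0.0003]
wedge 0.39 [ 0.4856  0.3668 -0.0034]
wedge_tip 0.93 [ 0.6152  0.4048 -0.0052]
```

View pics/s2.png

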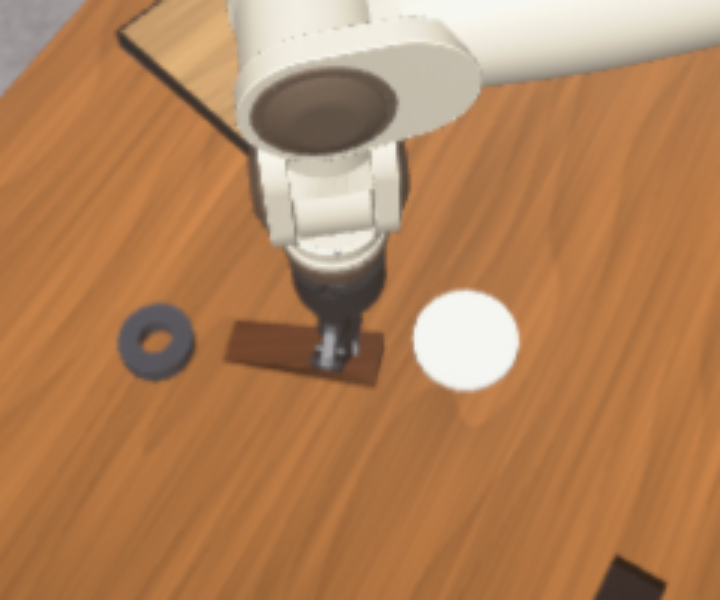

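Run:
```python
from h import *
np.set_printoptions(precision=3,suppress=True)
im,d=camera('side')
m=np.zeros(d.shape,bool); m[290:330,250:315]=1
P=cloud('side',d,m); v,u=np.nonzero(m&(d>0))
g=im[v,u].astype(int); 
for r in range(300,328,2):
    print(r,[(int(c),*(1000*P[(v==r)&(u==c)][0]).round().astype(int).tolist(),*im[r,c].tolist()) for c in range(282,304,3) if ((v==r)&(u==c)).any()])
print(get_obs()['wrist_force'],get_obs()['joint_efforts'])
```

```text
300 [(282, 521, 410, 172, 63, 54, 50), (285, 512, 410, 182, 63, 56, 53), (288, 504, 409, 187, 63, 56, 54), (291, 498, 407, 188, 65, 59, 56), (294, 492, 403, 186, 63, 56, 54), (297, 487, 398, 182, 63, 56, 53), (300, 482, 393, 179, 62, 55, 52), (303, 479, 384, 166, 65, 55, 49)]
302 [(282, 522, 410, 163, 114, 81, 58), (285, 513, 410, 171, 63, 55, 52), (288, 505, 409, 176, 63, 56, 53), (291, 499, 406, 175, 63, 56, 53), (294, 493, 403, 176, 63, 56, 54), (297, 487, 399, 174, 63, 55, 52), (300, 482, 393, 168, 63, 55, 51), (303, 479, 386, 159, 129, 91, 61)]
304 [(282, 570, 349, -1, 179, 119, 71), (285, 514, 410, 160, 87, 68, 56), (288, 505, 410, 166, 63, 55, 54), (291, 498, 408, 169, 63, 55, 53), (294, 493, 404, 167, 63, 56, 53), (297, 487, 400, 167, 64, 57, 54), (300, 482, 394, 160, 98, 74, 57), (303, 518, 323, -1, 174, 116, 70)]
306 [(282, 568, 353, -4, 181, 120, 70), (285, 560, 351, -1, 147, 101, 64), (288, 506, 410, 156, 63, 56, 54), (291, 499, 408, 160, 63, 56, 52), (294, 492, 405, 159, 63, 55, 53), (297, 495, 388, 127, 62, 54, 51), (300, 497, 372, 95, 96, 70, 52), (303, 516, 327, -4, 1
[... 2175 characters left out ...]
 116, 73, 49), (300, 494, 383, 26, 116, 74, 49), (303, 486, 381, 29, 117, 75, 50)]
324 [(282, 540, 401, 3, 91, 59, 39), (285, 532, 399, 6, 91, 58, 40), (288, 523, 397, 10, 94, 61, 44), (291, 515, 395, 14, 92, 62, 45), (294, 507, 392, 18, 101, 65, 45), (297, 499, 390, 21, 109, 70, 47), (300, 490, 389, 28, 113, 71, 47), (303, 483, 386, 31, 115, 73, 49)]
326 [(282, 537, 406, 3, 160, 105, 62), (285, 530, 403, 3, 154, 101, 60), (288, 524, 397, -3, 139, 91, 55), (291, 516, 395, 1, 113, 72, 46), (294, 507, 393, 6, 104, 67, 44), (297, 500, 390, 8, 104, 66, 44), (300, 491, 389, 14, 108, 69, 47), (303, 484, 385, 13, 112, 72, 48)]
[-0.036  0.735  3.576] [ -0.004 -63.191  44.105   0.319  -0.012  -0.002]
```

>>> {"api": "servo_tool", "payload": {
  "moves": [
    [[0, 0, 0], [0, 0, 0], 0],
    [[0, 0, 0], [0, 0, 0], 0]
  ]
}}

```text
time: 8.1
ee_pos: [0.5155, 0.3727, 0.0047]
tcp_rot: [180.0, -0.0, -163.4]
wrist_force: [1.5, -0.4, 3.7]
opening: 0.0001
grasp_force: 2.0
```

Run:
```python
from h import *
np.set_printoptions(precision=4,suppress=True)
im,d=camera('top'); cv2.imwrite('pics/t3.png',cv2.resize(im[140:300,120:280,::-1],None,fx=3.7,fy=3.7,interpolation=cv2.INTER_CUBIC))
print(get_obs())
for n in ["wedge","wedge_tip","wedge_heel"]:
    for r in mark_of(n,'top')[:2]: print(n,r["score"],w('top',r["xyz"]))
```

```text
{'time': 8.15, 'q': array([35.856 , 17.5604,  2.086 , 74.5556,  0.023 , 19.235 ]), 'qd': array([-0.0198,  0.0703, -0.0955, -0.0315,  0.0139, -0.0206]), 'joint_efforts': array([ -0.0432, -62.6711,  43.5456,   0.4551,  -0.0309,  -0.0031]), 'ee_pos': array([0.5155, 0.3727, 0.0047]), 'tcp_rot': array([ 179.9882,   -0.0359, -163.379 ]), 'wrist_force': array([ 0.9114, -0.5587,  4.0437]), 'torque': array([ 0.1834, -0.1645, -0.0311]), 'grasp_force': 2.0442001428455114, 'opening': 0.00032812797356908575}
wedge 0.6 [0.5536 0.3865 0.0027]
wedge_tip 0.62 [ 0.6214  0.4012 -0.0009]
wedge_tip 0.31 [0.4854 0.3651 0.0021]
wedge_heel 0.79 [ 0.4865  0.3651 -0.0027]
wedge_heel 0.47 [ 0.6741 -0.4336  0.0021]
```

View pics/t3.png

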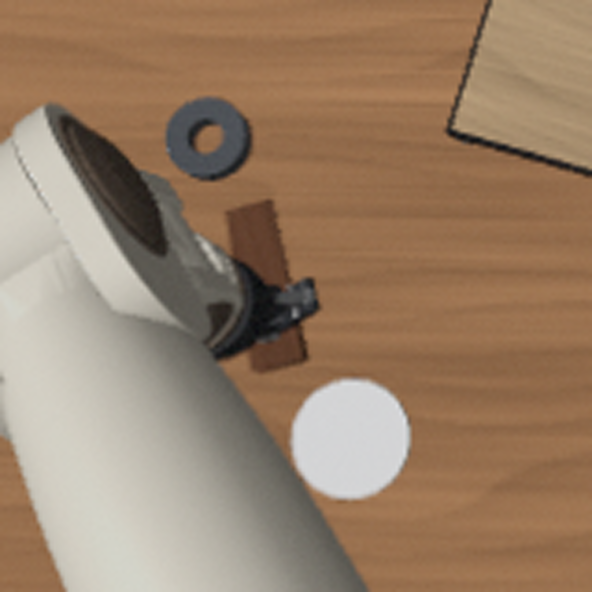

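Run:
```python
from h import *
def pr(c,p):
    k=calibration(c); R=np.array(k['R']); return cv2.projectPoints(np.array([p]),cv2.Rodrigues(R)[0],np.array(k['t']),np.array(k['camera_matrix']),np.array(k['dist']))[0].ravel().round(1)
y=np.array([-.284,.959,0])
for z0,cp in((.099,.5148),(.0047,.5155)):
  for c in('side','top'):
    for off in(-.05,0,.05):
      for dz in(0,.02,.05,.1): print(z0,c,off,dz,pr(c,np.array([cp,.3725,z0+dz])+off*y), end=' ')
    print()
```

```text
0.099 side -0.05 0 [297.9 285.3] 0.099 side -0.05 0.02 [297.6 281.5] 0.099 side -0.05 0.05 [297.2 275.5] 0.099 side -0.05 0.1 [296.3 265. ] 0.099 side 0 0 [293.7 302.6] 0.099 side 0 0.02 [293.3 298.9] 0.099 side 0 0.05 [292.7 293.2] 0.099 side 0 0.1 [291.6 283. ] 0.099 side 0.05 0 [289.1 320.9] 0.099 side 0.05 0.02 [288.7 317.4] 0.099 side 0.05 0.05 [287.9 311.9] 0.099 side 0.05 0.1 [286.7 302.2] 
0.099 top -0.05 0 [201.9 221. ] 0.099 top -0.05 0.02 [199.9 220.1] 0.099 top -0.05 0.05 [196.9 218.7] 0.099 top -0.05 0.1 [191.5 216.2] 0.099 top 0 0 [184.5 225.8] 0.099 top 0 0.02 [182.3 225. ] 0.099 top 0 0.05 [178.7 223.7] 0.099 top 0 0.1 [172.4 221.4] 0.099 top 0.05 0 [167.1 230.6] 0.099 top 0.05 0.02 [164.5 229.9] 0.099 top 0.05 0.05 [160.5 228.7] 0.099 top 0.05 0.1 [153.3 226.7] 
0.0047 side -0.05 0 [299.1 301.9] 0.0047 side -0.05 0.02 [298.8 298.5] 0.0047 side -0.05 0.05 [298.4 293.3] 0.0047 side -0.05 0.1 [297.6 284.1] 0.0047 side 0 0 [295.1 318.5] 0.0047 side 0 0.02 [294.7 315.3] 0.0047 side 0 0.05 [294.2 310.3] 0.0047 side 0 0.1 [293.3 301.5] 0.0047 side 0.05 0 [290.9 336. ] 0.0047 side 0.05 0.02 [290.5 332.9] 0.0047 side 0.05 0.05 [289.9 328.2] 0.0047 side 0.05 0.1 [288.7 319.8] 
0.0047 top -0.05 0 [210.2 224.6] 0.0047 top -0.05 0.02 [208.5 223.8] 0.0047 top -0.05 0.05 [206.  222.6] 0.0047 top -0.05 0.1 [201.4 220.5] 0.0047 top 0 0 [194.1 229. ] 0.0047 top 0 0.02 [192.2 228.3] 0.0047 top 0 0.05 [189.2 227.3] 0.0047 top 0 0.1 [183.9 225.3] 0.0047 top 0.05 0 [178.1 233.5] 0.0047 top 0.05 0.02 [175.9 232.8] 0.0047 top 0.05 0.05 [172.5 231.9] 0.0047 top 0.05 0.1 [166.4 230.1]
```

>>> {"api": "servo_tool", "payload": {
  "moves": [
    [[0, 0, 0], [0, 0, -0.02], 0],
    [[0, 0, 0], [0, 0, -0.04], 0],
    [[0, 0, 0], [0, 0, -0.04], 0],
    [[0, 0, 0], [0, 0, 0], 0],
    [[0, 0, 0], [0, 0, 0], 0]
  ]
}}

```text
time: 8.8
ee_pos: [0.5157, 0.3727, 0.1049]
tcp_rot: [180.0, -0.0, -163.4]
wrist_force: [0.4, -0.1, -0.6]
opening: -0.0001
grasp_force: 0.0
```

Run:
```python
from h import *
np.set_printoptions(precision=4,suppress=True)
a,d=camera('side'); b,e=camera('top')
cv2.imwrite('pics/c4.png',np.hstack([cv2.resize(a[240:360,240:340,::-1],None,fx=4,fy=4,interpolation=cv2.INTER_CUBIC),cv2.resize(b[170:290,140:240,::-1],None,fx=4,fy=4,interpolation=cv2.INTER_CUBIC)]))
np.savez('c4.npz',a=a,d=d,b=b,e=e)
o=get_obs(); print(o['ee_pos'],o['opening'],o['grasp_force'],o['wrist_force'],o['tcp_rot'])
for c,im,dd in(('side',a,d),('top',b,e)):
    m=(dd>0); P=cloud(c,dd,m); q=P-o['ee_pos']; s=(np.hypot(q[:,0],q[:,1])<.12)&(P[:,2]>.045)&(P[:,2]<.2)
    L=q[s]@np.array([[.959,.284,0],[-.284,.959,0],[0,0,1]]).T
    i=np.argsort(L[:,2])[:12]; print(c,L[i].round(3).tolist())
    for n in["wedge_tip","wedge_heel"]:
        for r in mark_of(n,c)[:1]: print(n,r["score"],w(c,r["xyz"]))
```

```text
[0.5148 0.3721 0.1028] 9.686581275627145e-06 0.0 [-0.187  -0.2713 -1.0531] [-179.9516   -0.1979 -163.3782]
side [[-0.009, 0.009, 0.03], [-0.011, 0.006, 0.031], [-0.007, 0.01, 0.031], [-0.011, -0.005, 0.031], [-0.011, -0.006, 0.035], [-0.012, 0.006, 0.037], [-0.009, 0.007, 0.038], [-0.012, 0.006, 0.042], [-0.01, 0.008, 0.044], [-0.012, 0.005, 0.044], [-0.011, 0.003, 0.046], [-0.01, 0.006, 0.047]]
wedge_tip 0.62 [ 0.6148  0.4034 -0.0017]
wedge_heel 0.81 [ 0.4814  0.3627 -0.003 ]
top [[-0.01, -0.009, 0.027], [-0.012, -0.009, 0.029], [-0.012, -0.007, 0.032], [-0.013, 0.001, 0.033], [-0.008, -0.011, 0.034], [-0.013, 0.003, 0.035], [-0.008, -0.01, 0.038], [-0.013, -0.004, 0.042], [-0.012, -0.01, 0.042], [-0.012, -0.002, 0.043], [-0.011, -0.008, 0.044], [-0.012, -0.0, 0.045]]
wedge_tip 0.6 [ 0.6154  0.4029 -0.0041]
wedge_heel 0.88 [ 0.4845  0.3625 -0.    ]
```

View pics/c4.png

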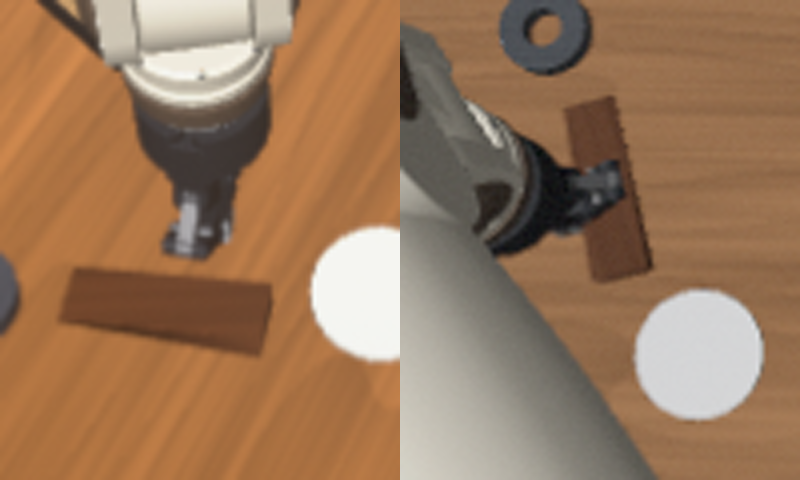

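The shut fingertips stand about 21–27 mm higher than the reported TCP, in both cameras. That explains why the fingers closed on top of the wedge. The wedge looks unmoved, so I'll grip again about 21 mm lower.

>>> {"api": "servo_tool", "payload": {
  "moves": [
    [[0, 0, 0], [0, 0, 0], 100],
    [[0, 0, 0], [0, 0, 0], 100],
    [[0, 0, 0], [0, 0, 0], 100],
    [[0, 0, 0], [0, 0, 0], 100],
    [[0, 0, 0], [0, 0, 0], 100],
    [[0, 0, 0], [0, 0, 0.04], 100],
    [[0, 0, 0], [0, 0, 0.04], 100],
    [[0, 0, 0], [0, 0, 0.02], 100],
    [[0, 0, 0], [0, 0, 0.01], 100],
    [[0, 0, 0], [0, 0, 0.005], 100],
    [[0, 0, 0], [0, 0, 0.005], 100],
    [[0, 0, 0], [0, 0, 0], 100]
  ]
}}

```text
time: 10.3
ee_pos: [0.5157, 0.3729, -0.0149]
tcp_rot: [180.0, -0.0, -163.4]
wrist_force: [-0.7, -0.7, 0.4]
opening: 0.0855
grasp_force: 0.0
```

>>> {"api": "servo_tool", "payload": {
  "moves": [
    [[0, 0, 0], [0, 0, 0], 0],
    [[0, 0, 0], [0, 0, 0], 0],
    [[0, 0, 0], [0, 0, 0], 0],
    [[0, 0, 0], [0, 0, 0], 0],
    [[0, 0, 0], [0, 0, 0], 0],
    [[0, 0, 0], [0, 0, 0], 0]
  ]
}}

```text
time: 10.9
ee_pos: [0.5157, 0.3729, -0.0147]
tcp_rot: [180.0, 0.0, -163.4]
wrist_force: [-0.2, 0.8, 6.2]
opening: 0.0395
grasp_force: 36.4
```

>>> {"api": "servo_tool", "payload": {
  "moves": [
    [[0, 0, 0], [0, 0, -0.01], 0],
    [[0, 0, 0], [0, 0, -0.02], 0],
    [[0, 0, 0], [0, 0, -0.02], 0],
    [[0, 0, 8], [0, 0, 0], 0],
    [[0, 0, 8], [0, 0, 0], 0],
    [[0, 0, 8], [0, 0, 0], 0],
    [[0, 0, 8], [0, 0, 0], 0],
    [[0, 0, 0], [0, 0, 0], 0]
  ]
}}

```text
time: 11.7
ee_pos: [0.5153, 0.3725, 0.0347]
tcp_rot: [-180.0, -0.1, 164.5]
wrist_force: [0.1, 0.5, -0.6]
opening: 0.039
grasp_force: 35.7
```

```bash
python3 -c "
from h import *
go([.5187,.1245,.036],164.7); o=get_obs(); print(o['opening'],o['grasp_force'])"
```

```text
q [35.9 16.9  4.6 77.8  0.  51.3] pos [0.5153 0.3725 0.0347] rot [-1.7995e+02 -6.0000e-02  1.6450e+02] F [ 0.13  0.5  -0.61]
turn [-0.05 -0.06 -0.2 ] shift [-0.0687 -0.2383 -0.0013]
0.03904845975543654 35.72120904922485
```

>>> {"api": "servo_tool", "payload": {
  "moves": [
    [[0, 0, 0], [-0.0098, -0.034, 0], 0],
    [[0, 0, 0], [-0.0098, -0.034, 0], 0],
    [[0, 0, 0], [-0.0098, -0.034, 0], 0],
    [[0, 0, 0], [-0.0098, -0.034, 0], 0],
    [[0, 0, 0], [-0.0098, -0.034, 0], 0],
    [[0, 0, 0], [-0.0098, -0.034, 0], 0],
    [[0, 0, 0], [-0.0098, -0.034, 0], 0],
    [[0, 0, 0], [0, 0, 0.02], 0],
    [[0, 0, 0], [0, 0, 0.015], 0],
    [[0, 0, 0], [0, 0, 0], 0],
    [[0, 0, 0], [0, 0, 0], 0]
  ]
}}

```text
time: 12.8
ee_pos: [0.5181, 0.1255, -0.0006]
tcp_rot: [-179.9, -0.1, 164.8]
wrist_force: [0.7, -0.2, -1.2]
opening: 0.0394
grasp_force: 35.8
```

```bash
cat > m.py <<'E'
from h import *
import sys
np.set_printoptions(precision=4,suppress=True)
o=get_obs(); print(o['ee_pos'],o['tcp_rot'],o['wrist_force'],o['opening'])
ims=[]
for c in('side','top'):
    im,d=camera(c); ims.append(im[:,:,::-1])
    for n in["wedge_tip","wedge_heel","shelf_edge","shelf"]:
        for r in mark_of(n,c)[:1]: print(c,n,round(r["score"],2),w(c,r["xyz"]))
    for n in["wedge","shelf"]:
        for r in cut_out(n,c)[:1]:
            P=cloud(c,d,r["mask"]); print(c,'cut',n,round(r["score"],2),len(P),P.mean(0),cv2.minAreaRect((P[:,:2]*1000).astype(np.float32)))
k=dict(fx=4,fy=4,interpolation=cv2.INTER_CUBIC)
cv2.imwrite(sys.argv[1],np.hstack([cv2.resize(ims[0][180:320,210:310],None,**k),cv2.resize(ims[1][110:250,240:340],None,**k)]))
E
python3 m.py pics/c5.png
```

```text
[ 0.5181  0.1255 -0.0006] [-179.9481   -0.1014  164.7526] [ 0.6552 -0.186  -1.1571] 0.03940114213148186
side wedge_tip 0.83 [0.6202 0.0945 0.0105]
side wedge_heel 0.86 [0.4878 0.1327 0.0113]
side shelf_edge 0.61 [0.6403 0.0937 0.006 ]
side shelf 0.72 [0.8011 0.0505 0.0185]
side cut wedge 0.69 416 [0.5463 0.1202 0.028 ] ((553.328125, 107.22175598144531), (108.0904312133789, 152.20870971679688), 49.540061950683594)
side cut shelf 0.69 5594 [0.7469 0.0884 0.0408] ((715.460693359375, 59.82403564453125), (332.2893371582031, 385.7879943847656), 74.39456939697266)
top wedge_tip 0.39 [0.6213 0.0924 0.0114]
top shelf_edge 0.94 [0.6396 0.0906 0.005 ]
top shelf 0.58 [0.8022 0.0501 0.0169]
top cut shelf 0.65 7049 [0.7477 0.0596 0.0405] ((724.5969848632812, 74.15965270996094), (312.8825378417969, 323.1559143066406), 74.12455749511719)
```

View pics/c5.png

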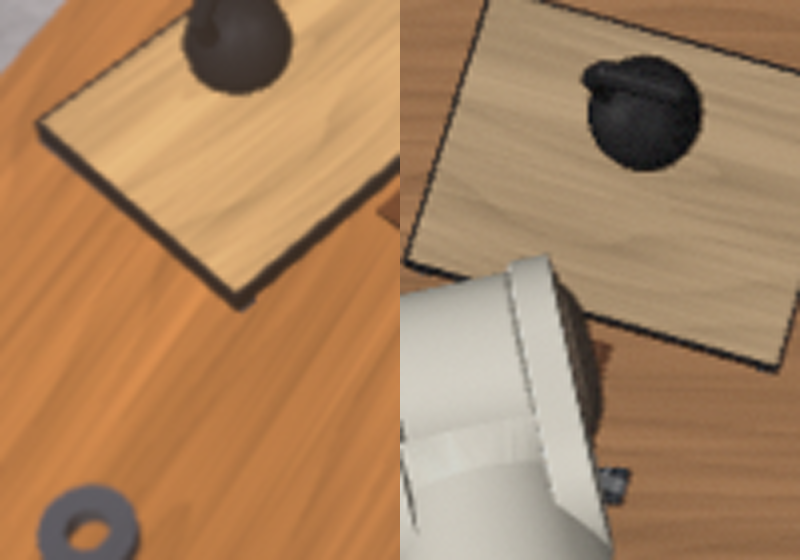

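The wedge is gripped in line with the shelf, about 19 mm short of the front edge and within about 2 mm sideways. Next I lower it, let go and go behind the heel so I can push without leaning on it.

>>> {"api": "servo_tool", "payload": {
  "moves": [
    [[0, 0, 0], [0, 0, 0.008], 0],
    [[0, 0, 0], [0, 0, 0.004], 0],
    [[0, 0, 0], [0, 0, 0.0015], 0],
    [[0, 0, 0], [0, 0, 0], 0],
    [[0, 0, 0], [0, 0, 0], 0]
  ]
}}

```text
time: 14.0
ee_pos: [0.5184, 0.1249, -0.014]
tcp_rot: [-180.0, -0.0, 164.6]
wrist_force: [-0.3, 0.6, -1.3]
opening: 0.0396
grasp_force: 35.8
```

>>> {"api": "servo_tool", "payload": {
  "moves": [
    [[0, 0, 0], [0, 0, 0], 100],
    [[0, 0, 0], [0, 0, 0], 100],
    [[0, 0, 0], [0, 0, 0], 100],
    [[0, 0, 0], [0, 0, 0], 100],
    [[0, 0, 0], [0, 0, 0], 100],
    [[0, 0, 0], [0, 0, -0.03], 100],
    [[0, 0, 0], [0, 0, -0.03], 100],
    [[0, 0, 0], [0.03, 0, 0], 18],
    [[0, 0, 0], [0.03, 0, 0], 18],
    [[0, 0, 0], [0, 0, 0], 18],
    [[0, 0, 0], [0, 0, 0], 18],
    [[0, 0, 0], [0, 0, 0], 18]
  ]
}}

```text
time: 15.2
ee_pos: [0.4612, 0.1408, 0.0462]
tcp_rot: [-180.0, -0.0, 164.6]
wrist_force: [0.4, -0.5, -0.0]
opening: 0.0153
grasp_force: 0.0
```

```bash
python3 m.py pics/c6.png
```

```text
[0.4612 0.1408 0.0462] [-179.9848   -0.017   164.6195] [ 0.3528 -0.5363 -0.0206] 0.015265539257837898
side wedge_tip 0.64 [ 0.6232  0.0971 -0.0043]
side wedge_heel 0.68 [ 0.4902  0.1331 -0.0039]
side shelf_edge 0.91 [0.6407 0.0912 0.0036]
side shelf 0.92 [0.8009 0.0487 0.0196]
side cut wedge 0.68 556 [0.5516 0.1218 0.0154] ((539.2713623046875, 127.11170196533203), (70.52310180664062, 180.92568969726562), 58.87063217163086)
side cut shelf 0.83 5790 [0.7404 0.0819 0.0402] ((767.9230346679688, 47.31854248046875), (328.32232666015625, 279.9157409667969), 74.91390228271484)
top wedge_tip 0.97 [ 0.6252  0.095  -0.0028]
top wedge_heel 0.91 [0.4879 0.1306 0.0005]
top shelf_edge 0.94 [0.639  0.0876 0.0078]
top shelf 0.82 [0.8015 0.0473 0.0153]
top cut wedge 0.87 387 [0.5734 0.1051 0.0135] ((565.1920166015625, 111.06842803955078), (42.59028244018555, 119.91827392578125), 75.59598541259766)
top cut shelf 0.82 7169 [0.7453 0.0615 0.0399] ((759.8418579101562, 63.077301025390625), (308.721923828125, 248.5007781982422), 74.48098754882812)
```

View pics/c6.png

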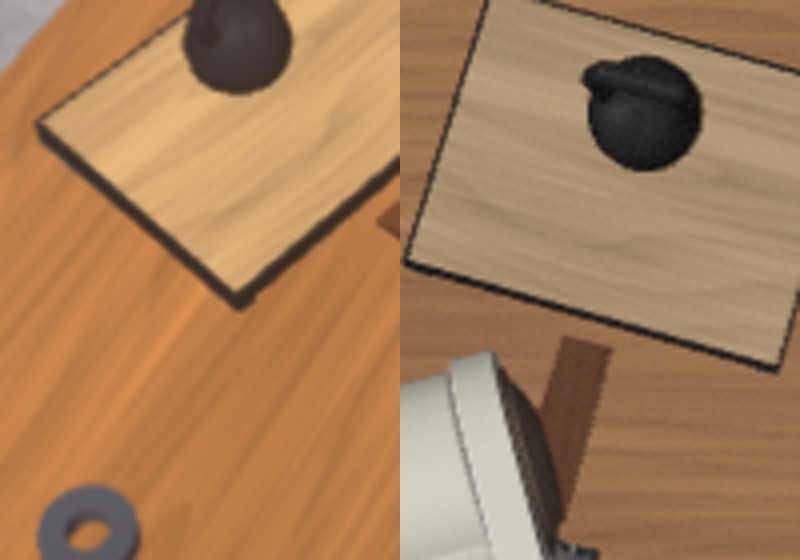

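>>> {"api": "servo_tool", "payload": {
  "moves": [
    [[0, 0, 0], [0, 0, 0.03], 18],
    [[0, 0, 0], [0, 0, 0.02], 18],
    [[0, 0, 0], [0, 0, 0.008], 18],
    [[0, 0, 0], [0, 0, 0], 18],
    [[0, 0, 0], [-0.005, 0, 0], 18],
    [[0, 0, 0], [-0.005, 0, 0], 18],
    [[0, 0, 0], [-0.003, 0, 0], 18],
    [[0, 0, 0], [-0.003, 0, 0], 18],
    [[0, 0, 0], [-0.003, 0, 0], 18],
    [[0, 0, 0], [-0.003, 0, 0], 18],
    [[0, 0, 0], [-0.003, 0, 0], 18],
    [[0, 0, 0], [-0.003, 0, 0], 18]
  ]
}}

```text
time: 17.1
ee_pos: [0.4877, 0.1334, -0.0119]
tcp_rot: [-180.0, -0.1, 164.6]
wrist_force: [-1.9, -0.2, 0.7]
opening: 0.0154
grasp_force: 0.6
```

>>> {"api": "servo_tool", "payload": {
  "moves": [
    [[0, 0, 0], [-0.003, 0, 0], 18],
    [[0, 0, 0], [-0.003, 0, 0], 18],
    [[0, 0, 0], [-0.003, 0, 0], 18],
    [[0, 0, 0], [-0.003, 0, 0], 18]
  ]
}}

```text
time: 17.5
ee_pos: [0.4993, 0.1302, -0.0119]
tcp_rot: [-180.0, -0.1, 164.6]
wrist_force: [-0.8, 0.5, 1.5]
opening: 0.0154
grasp_force: 0.6
```

```bash
cat > f.py <<'E'
from h import *
E=np.array([.6395,.0912]); u=np.array([.9646,-.2639]); n=np.array([.2639,.9646])
o=get_obs(); p=o['ee_pos'][:2]-E; F=o['wrist_force']
print('along',(p@u).round(4),'lat',(p@n).round(4),'z',o['ee_pos'][2].round(4),'rot',o['tcp_rot'].round(1),'Fpush',(-F[:2]@u).round(2),'Flat',(F[:2]@n).round(2),'Fz',F[2].round(2))
E
python3 f.py; python3 m.py pics/c7.png
```

```text
along -0.1455 lat 0.0006 z -0.0119 rot [-1.800e+02 -1.000e-01  1.646e+02] Fpush 0.9 Flat 0.26 Fz 1.53
[ 0.4993  0.1302 -0.0119] [-179.9692   -0.0531  164.6243] [-0.8026  0.4924  1.5263] 0.015431460596103414
side wedge_tip 0.79 [ 0.6411  0.0876 -0.005 ]
side wedge_heel 0.55 [ 0.5096  0.1293 -0.0016]
side shelf_edge 0.89 [0.6417 0.0935 0.0064]
side shelf 0.91 [0.8004 0.0506 0.0156]
side cut wedge 0.86 384 [0.5869 0.1105 0.0126] ((572.2493896484375, 120.62324523925781), (60.22650909423828, 148.46377563476562), 57.12641525268555)
side cut shelf 0.74 5617 [0.7447 0.0863 0.0409] ((708.3862915039062, 65.58796691894531), (333.9201354980469, 398.958251953125), 79.61076354980469)
top wedge_tip 0.64 [ 0.6436  0.0843 -0.0034]
top wedge_heel 0.17 [ 0.4275  0.3044 -0.0034]
top shelf_edge 0.95 [0.6371 0.0901 0.0072]
top shelf 0.69 [0.8008 0.0472 0.0182]
top cut wedge 0.63 202 [0.6109 0.089  0.0175] ((578.331298828125, 89.30535888671875), (39.8067626953125, 125.29899597167969), 89.98064422607422)
```

View pics/c7.png

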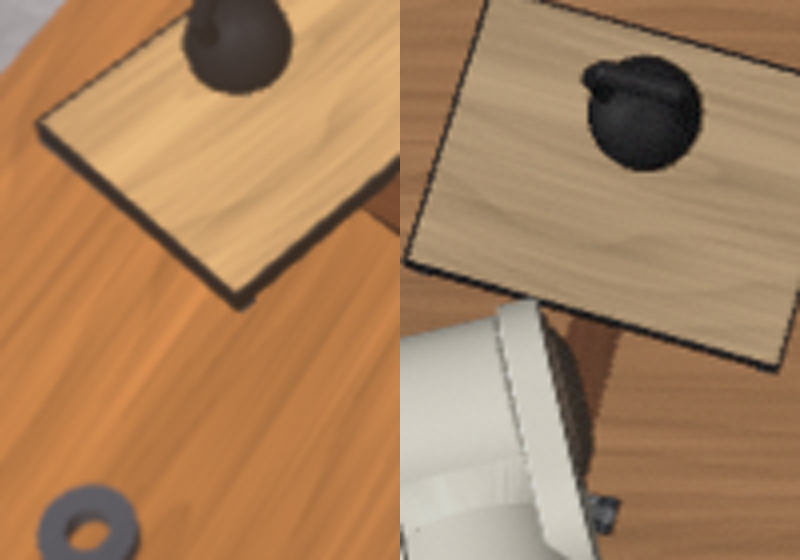

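The thin end is just under the front edge near (600,320) in the top crop, straight and centred. I'll keep pushing and watch the force.

>>> {"api": "servo_tool", "payload": {
  "moves": [
    [[0, 0, 0], [-0.003, 0, 0], 18],
    [[0, 0, 0], [-0.003, 0, 0], 18],
    [[0, 0, 0], [-0.003, 0, 0], 18],
    [[0, 0, 0], [-0.003, 0, 0], 18],
    [[0, 0, 0], [-0.003, 0, 0], 18],
    [[0, 0, 0], [-0.003, 0, 0], 18],
    [[0, 0, 0], [-0.003, 0, 0], 18],
    [[0, 0, 0], [-0.003, 0, 0], 18],
    [[0, 0, 0], [-0.003, 0, 0], 18],
    [[0, 0, 0], [-0.003, 0, 0], 18]
  ]
}}

```text
time: 19.2
ee_pos: [0.5251, 0.1231, -0.0119]
tcp_rot: [-180.0, -0.4, 164.7]
wrist_force: [-18.8, 4.7, 13.2]
opening: 0.0148
grasp_force: 9.7
```

>>> {"api": "servo_tool", "payload": {
  "moves": [
    [[0, 0, 0], [-0.002, 0, 0], 18],
    [[0, 0, 0], [-0.002, 0, 0], 18],
    [[0, 0, 0], [-0.002, 0, 0], 18]
  ]
}}

```text
time: 19.5
ee_pos: [0.5309, 0.1215, -0.0119]
tcp_rot: [-180.0, -0.4, 164.7]
wrist_force: [-19.2, 4.7, 12.0]
opening: 0.0154
grasp_force: 9.5
```

>>> {"api": "servo_tool", "payload": {
  "moves": [
    [[0, 0, 0], [-0.002, 0, 0], 18],
    [[0, 0, 0], [-0.002, 0, 0], 18],
    [[0, 0, 0], [-0.002, 0, 0], 18]
  ]
}}

```text
time: 19.8
ee_pos: [0.5367, 0.1199, -0.0119]
tcp_rot: [-180.0, -0.4, 164.7]
wrist_force: [-17.4, 6.1, 12.6]
opening: 0.0156
grasp_force: 9.3
```

```bash
python3 f.py
```

```text
along -0.1067 lat 0.0006 z -0.0119 rot [-180.    -0.4  164.7] Fpush 18.4 Flat 1.25 Fz 12.57
```

The push reads 18 N with 12 N pressing down, so the hand is leaning on the wedge. I'll ease the hand up in small steps until that goes.

>>> {"api": "servo_tool", "payload": {
  "moves": [
    [[0, 0, 0], [0, 0, -0.0005], 18],
    [[0, 0, 0], [0, 0, 0], 18]
  ]
}}

```text
time: 20.0
ee_pos: [0.5374, 0.1197, -0.0119]
tcp_rot: [-180.0, -0.3, 164.7]
wrist_force: [-11.8, 4.6, 6.1]
opening: 0.0158
grasp_force: 6.5
```

>>> {"api": "servo_tool", "payload": {
  "moves": [
    [[0, 0, 0], [0, 0, -0.0005], 18],
    [[0, 0, 0], [0, 0, 0], 18]
  ]
}}

```text
time: 20.2
ee_pos: [0.5375, 0.1194, -0.0119]
tcp_rot: [-179.9, -0.3, 164.7]
wrist_force: [-9.9, 3.0, 1.2]
opening: 0.0156
grasp_force: 5.1
```

>>> {"api": "servo_tool", "payload": {
  "moves": [
    [[0, 0, 0], [-0.002, 0, 0], 18],
    [[0, 0, 0], [-0.002, 0, 0], 18]
  ]
}}

```text
time: 20.4
ee_pos: [0.541, 0.1184, -0.0119]
tcp_rot: [-179.9, -0.4, 164.7]
wrist_force: [-10.7, 3.4, 2.7]
opening: 0.0156
grasp_force: 5.9
```

>>> {"api": "servo_tool", "payload": {
  "moves": [
    [[0, 0, 0], [-0.002, 0, -0.0002], 18],
    [[0, 0, 0], [-0.002, 0, -0.0002], 18]
  ]
}}

```text
time: 20.6
ee_pos: [0.5451, 0.1172, -0.0117]
tcp_rot: [-179.9, -0.3, 164.7]
wrist_force: [-9.1, 1.6, -1.5]
opening: 0.0154
grasp_force: 4.5
```

>>> {"api": "servo_tool", "payload": {
  "moves": [
    [[0, 0, 0], [-0.002, 0, 0], 18],
    [[0, 0, 0], [-0.002, 0, 0], 18],
    [[0, 0, 0], [-0.002, 0, -0.0001], 18]
  ]
}}

```text
time: 20.9
ee_pos: [0.551, 0.1155, -0.0118]
tcp_rot: [-179.9, -0.3, 164.7]
wrist_force: [-8.0, 1.8, -1.5]
opening: 0.0155
grasp_force: 4.3
```

>>> {"api": "servo_tool", "payload": {
  "moves": [
    [[0, 0, 0], [-0.002, 0, 0], 18],
    [[0, 0, 0], [-0.001, 0, -0.0001], 18]
  ]
}}

```text
time: 21.1
ee_pos: [0.5539, 0.1147, -0.0117]
tcp_rot: [-179.9, -0.3, 164.6]
wrist_force: [-8.1, 2.9, -2.2]
opening: 0.0153
grasp_force: 4.2
```

>>> {"api": "servo_tool", "payload": {
  "moves": [
    [[0, 0, 0], [-0.001, 0, 0], 18],
    [[0, 0, 0], [-0.001, 0, 0], 18]
  ]
}}

```text
time: 21.3
ee_pos: [0.5558, 0.1142, -0.0117]
tcp_rot: [-179.9, -0.3, 164.6]
wrist_force: [-7.4, 2.0, -2.3]
opening: 0.0157
grasp_force: 4.1
```

>>> {"api": "servo_tool", "payload": {
  "moves": [
    [[0, 0, 0], [-0.001, 0, 0], 18],
    [[0, 0, 0], [-0.001, 0, 0], 18]
  ]
}}

```text
time: 21.5
ee_pos: [0.5578, 0.1136, -0.0117]
tcp_rot: [-179.9, -0.3, 164.6]
wrist_force: [-7.5, 2.3, -2.3]
opening: 0.015
grasp_force: 4.1
```

>>> {"api": "servo_tool", "payload": {
  "moves": [
    [[0, 0, 0], [-0.001, 0, 0], 18],
    [[0, 0, 0], [-0.001, 0, 0], 18]
  ]
}}

```text
time: 21.7
ee_pos: [0.5593, 0.1132, -0.0119]
tcp_rot: [-179.9, -0.4, 164.7]
wrist_force: [-13.6, 3.4, 0.6]
opening: 0.0155
grasp_force: 6.9
```

>>> {"api": "servo_tool", "payload": {
  "moves": [
    [[0, 0, 0], [-0.001, 0, 0], 18],
    [[0, 0, 0], [-0.001, 0, 0], 18]
  ]
}}

```text
time: 21.9
ee_pos: [0.5595, 0.1131, -0.0119]
tcp_rot: [-179.9, -0.6, 164.7]
wrist_force: [-21.4, 6.2, 5.9]
opening: 0.0153
grasp_force: 11.3
```

>>> {"api": "servo_tool", "payload": {
  "moves": [
    [[0, 0, 0], [0, 0, -0.0004], 18],
    [[0, 0, 0], [0, 0, 0], 18]
  ]
}}

```text
time: 22.1
ee_pos: [0.5595, 0.1131, -0.0118]
tcp_rot: [-179.9, -0.6, 164.7]
wrist_force: [-16.7, 5.4, 1.8]
opening: 0.0154
grasp_force: 8.9
```

```bash
cat > lv.py <<'E'
from h import *
for c in('top','side'):
    im,d=camera(c)
    for r in cut_out('shelf',c)[:1]:
        P=cloud(c,d,r['mask']); q=(P[:,:2]-[.6395,.0912])@np.array([[.9646,.2639],[-.2639,.9646]])
        s=(q[:,0]>.005)&(q[:,0]<.22)&(abs(q[:,1])<.14)&(P[:,2]>.015)&(P[:,2]<.06); A=np.c_[q[s],np.ones(s.sum())]; z=P[s,2]
        for _ in range(5):
            k=np.linalg.lstsq(A,z,rcond=None)[0]; g=abs(z-A@k)<.004; A,z=A[g],z[g]
        print(c,len(z),'slope',k.round(4))
E
python3 f.py; python3 lv.py
```

```text
along -0.083 lat -0.0 z -0.0118 rot [-179.9   -0.6  164.7] Fpush 17.56 Flat 0.81 Fz 1.77
top 3957 slope [ 0.0002 -0.0013  0.0365]
side 3150 slope [ 0.0001 -0.0001  0.036 ]
```

The shelf is level now, with slope about 0. The push is 17.6 N against about 9 N steady, so I'll press a little more to reach 10–16 N above steady.

>>> {"api": "servo_tool", "payload": {
  "moves": [
    [[0, 0, 0], [-0.0006, 0, -0.0001], 18],
    [[0, 0, 0], [-0.0006, 0, -0.0001], 18]
  ]
}}

```text
time: 22.5
ee_pos: [0.5596, 0.113, -0.0118]
tcp_rot: [-179.9, -0.7, 164.7]
wrist_force: [-23.5, 7.3, 5.1]
opening: 0.0153
grasp_force: 12.5
```

```bash
python3 f.py
```

```text
along -0.0829 lat -0.0 z -0.0118 rot [-179.9   -0.7  164.7] Fpush 24.64 Flat 0.88 Fz 5.09
```

Push is now 24.6 N with about 5 N of lean, so roughly 12 N above steady once the lean is allowed for. I'll stop here and back straight off.

>>> {"api": "servo_tool", "payload": {
  "moves": [
    [[0, 0, 0], [0.002, 0, 0], 18],
    [[0, 0, 0], [0.005, 0, 0], 18],
    [[0, 0, 0], [0.02, 0, 0], 18],
    [[0, 0, 0], [0.03, 0, 0], 18],
    [[0, 0, 0], [0.02, 0, -0.03], 18],
    [[0, 0, 0], [0.02, 0, -0.04], 18],
    [[0, 0, 0], [0, 0, -0.04], 18],
    [[0, 0, 0], [0, 0, 0], 18],
    [[0, 0, 0], [0, 0, 0], 18]
  ]
}}

```text
time: 23.4
ee_pos: [0.4725, 0.1381, 0.1015]
tcp_rot: [179.9, 0.1, 164.6]
wrist_force: [-0.8, 0.4, -0.9]
opening: 0.0152
grasp_force: 0.0
```

```bash
python3 f.py; python3 lv.py; python3 m.py pics/c8.png
```

```text
along -0.1734 lat 0.0012 z 0.1015 rot [1.799e+02 1.000e-01 1.646e+02] Fpush 0.85 Flat 0.19 Fz -0.91
top 5041 slope [ 0.001  -0.0012  0.0364]
side 3660 slope [-0.0018 -0.0005  0.0362]
[0.471  0.1376 0.0989] [-179.9058   -0.1508  164.6082] [-0.7722 -0.0359  1.2876] 0.01533570927772681
side wedge_heel 0.64 [ 0.5688  0.1103 -0.0061]
side shelf_edge 0.94 [0.64   0.0934 0.0157]
side shelf 0.81 [0.798  0.0495 0.0151]
side cut wedge 0.77 360 [0.5978 0.1062 0.0191] ((603.3383178710938, 99.90145111083984), (44.67500305175781, 75.69384765625), 72.78761291503906)
side cut shelf 0.76 5876 [0.7425 0.0821 0.0439] ((773.8115234375, 44.72114562988281), (331.7569274902344, 292.4314270019531), 74.50216674804688)
top wedge_heel 0.81 [ 0.5678  0.1116 -0.0023]
top shelf_edge 0.68 [0.6377 0.0891 0.0203]
top shelf 0.76 [0.8027 0.0475 0.0182]
top cut wedge 0.62 309 [0.6024 0.0962 0.0235] ((603.9607543945312, 96.23257446289062), (38.8001594543457, 72.33213806152344), 74.052734375)
top cut shelf 0.68 7250 [0.7449 0.0614 0.0437] ((759.3716430664062, 62.50914764404297), (313.9764099121094, 247.63137817382812), 74.9081039428711)
```

View pics/c8.png

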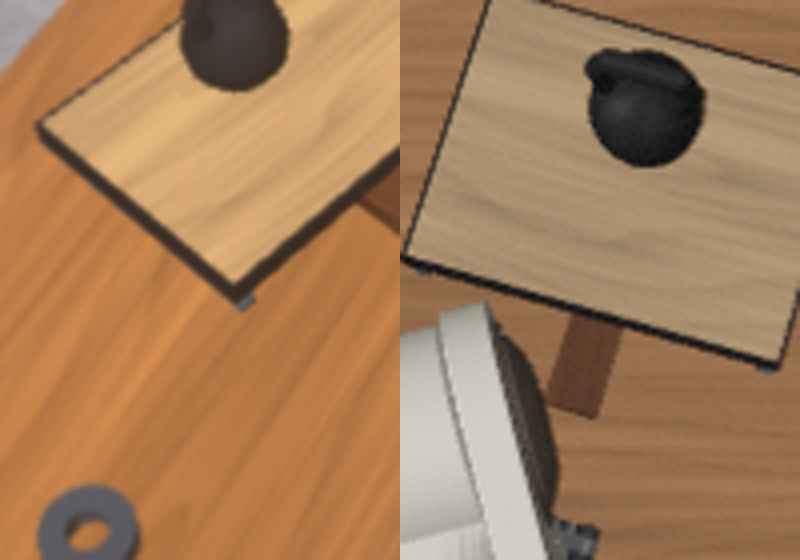

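The wedge sits straight under the middle of the front edge, with its heel near (575,410) in the top crop. The shelf is level, with slope 0.001 (top) and -0.002 (side). The hand is clear, so I'm handing in.

```bash
python3 -c "
from workcell import *
print(job_done())"
```

```text
the job is handed in; nothing more can be done
None
```

The wedge is in straight under the middle of the front edge, the shelf measures level (within about 0.002 rad), the push stopped roughly 12 N above steady (lean-corrected estimate; about 5 N of lean at the stop and 12–13 N briefly mid-push), and the job was handed in at about 24 s.

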